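Count along the sorting rack and push the tin into the third gap

TASK

The green sorting rack has four gaps, counted from the end with the yellow post. Run a fingertip along the rail at the back of the rack from that end, flicking over the white spring tags of gaps one, two and three in turn and leaving the fourth tag alone; then, with the fingers only, gently push the small red-labelled tin along the table into the third gap until no part of it sticks out past the front ends of the dividers. Do not pinch, lift or tip the tin, leave the jar, bottles and flat tin where they are, and finish with the hand clear.

Things in the scene. Friction and masses are not known exactly. Their poses are not given: they have to be found in the camera images.
- rack: green comb rack fixed on the table. Origin: on the table, middle of the front line of the dividers; x runs into the gaps, away from the robot, y to the left. Five upright walls 8 mm thick, 60 mm high, rounded in front, at y = 144, 72, 0, -72, -144 mm make four gaps 64 mm wide, centred at y = 108, 36, -36, -108, open in front and above, bare table as floor, closed by a back wall at x = 80 mm.
- rail (a point): middle of the top face of the dark rail along the rack's back: 92 mm behind the rack's origin, 70 mm above the table; the rail is 26 mm wide, 296 mm long along the rack's y. The four white tags stand on its centre line, one at the middle of each gap.
- tag_a (a joint): white spring tag of the leftmost (y = 108 mm) gap, first from the robot's left; a plate 20 (rack x) x 3 x 32 mm tall, standing on the rail, hinge at the rail's top. Value = lean in rad: 0 upright, positive leaning to the right (rack -y), at most 1.45 either way; past 0.3 counts as flicked. A weak spring (about 1 N at the tip) stands it up again.
- tag_b (a joint): white spring tag of the y = 36 mm gap, second from the robot's left; a plate 20 (rack x) x 3 x 32 mm tall, standing on the rail, hinge at the rail's top. Value = lean in rad: 0 upright, positive leaning to the right (rack -y), at most 1.45 either way; past 0.3 counts as flicked. A weak spring (about 1 N at the tip) stands it up again.
- tag_c (a joint): white spring tag of the y = -36 mm gap, third from the robot's left; a plate 20 (rack x) x 3 x 32 mm tall, standing on the rail, hinge at the rail's top. Value = lean in rad: 0 upright, positive leaning to the right (rack -y), at most 1.45 either way; past 0.3 counts as flicked. A weak spring (about 1 N at the tip) stands it up again.
- tag_d (a joint): white spring tag of the rightmost (y = -108 mm) gap, fourth from the robot's left; a plate 20 (rack x) x 3 x 32 mm tall, standing on the rail, hinge at the rail's top. Value = lean in rad: 0 upright, positive leaning to the right (rack -y), at most 1.45 either way; past 0.3 counts as flicked. A weak spring (about 1 N at the tip) stands it up again.
- yellow_post: yellow round post, 24 mm diameter, 72 mm high, fixed at one end of the rail (164 mm to the left or right of the rack's middle, 92 mm behind the front line): counting begins at this end. Origin: centre of its underside.
- grey_post: grey post of the same size at the other end of the rail. Origin: centre of its underside.
- tin: small closed food tin, red label, standing upright and loose on the table in front of the rack; 52 mm diameter, 70 mm high, about 50 g. Origin: centre of its underside. Pushed low it slides without tipping.
- jar: small glass jar with black lid, 44 mm diameter, 56 mm high, standing loose in the leftmost gap; not to be moved. Origin: centre of its underside.
- beer_bottle: brown glass bottle, 60 mm diameter, 170 mm high, standing loose to the left of the rack; not to be moved. Origin: centre of its underside.
- milk_bottle: white plastic bottle with blue cap, 68 mm diameter, 150 mm high, standing loose to the right of the rack; not to be moved. Origin: centre of its underside.
- flat_tin: flat blue tin, 66 mm diameter, 34 mm high, standing loose just right of the rack; not to be moved. Origin: centre of its underside.
There are look-alikes about, which are no part of the job. Leave any purple look-alike of the yellow_post alone.

How it is judged (in metres and radians):
On the way, in this order (a step that is already met when the one before it is completed fails the run):
1. the tag of gap one, next to the yellow post, is flicked over past 0.3 rad (((y of yellow_post in the frame of rack above 0 m and (value of joint tag_a above 0.3 rad or value of joint tag_a below -0.3 rad)) or (y of yellow_post in the frame of rack below 0 m and (value of joint tag_d above 0.3 rad or value of joint tag_d below -0.3 rad)))), for 0.04 s.
2. then the tag of gap two is flicked over past 0.3 rad (((y of yellow_post in the frame of rack above 0 m and (value of joint tag_b above 0.3 rad or value of joint tag_b below -0.3 rad)) or (y of yellow_post in the frame of rack below 0 m and (value of joint tag_c above 0.3 rad or value of joint tag_c below -0.3 rad)))), for 0.04 s.
3. then the tag of gap three is flicked over past 0.3 rad (((y of yellow_post in the frame of rack above 0 m and (value of joint tag_c above 0.3 rad or value of joint tag_c below -0.3 rad)) or (y of yellow_post in the frame of rack below 0 m and (value of joint tag_b above 0.3 rad or value of joint tag_b below -0.3 rad)))), for 0.04 s.
4. then the tin stands wholly inside the third gap (((y of yellow_post in the frame of rack above 0 m and (x of tin in the frame of rack between 0.024 and 0.062 m and y of tin in the frame of rack between -0.046 and -0.026 m and height (world z) of tin below 0.006 m and angle between tin's own z axis and vertical below 0.1 rad)) or (y of yellow_post in the frame of rack below 0 m and (x of tin in the frame of rack between 0.024 and 0.062 m and y of tin in the frame of rack between 0.026 and 0.046 m and height (world z) of tin below 0.006 m and angle between tin's own z axis and vertical below 0.1 rad)))), for 0.2 s.
At the end, for the whole second after the job is handed in: The tin stands upright on the table (tilt under 0.1 rad) and at rest in the third gap from the yellow post, its centre at least 24 mm behind the front line of the dividers and within 10 mm of the gap's middle line; the jar, bottles and flat tin are within 30 mm of where they began (((y of yellow_post in the frame of rack above 0 m and (x of tin in the frame of rack between 0.024 and 0.062 m and y of tin in the frame of rack between -0.046 and -0.026 m and height (world z) of tin below 0.006 m and angle between tin's own z axis and vertical below 0.1 rad)) or (y of yellow_post in the frame of rack below 0 m and (x of tin in the frame of rack between 0.024 and 0.062 m and y of tin in the frame of rack between 0.026 and 0.046 m and height (world z) of tin below 0.006 m and angle between tin's own z axis and vertical below 0.1 rad))) and linear speed of tin below 0.01 m/s and distance of each of jar, beer_bottle, milk_bottle, flat_tin from where it was at the start of the episode below 0.03 m); the robot touches nothing.
It fails at once if the fourth tag, next to the grey post, is flicked over (past 0.3 rad) ((y of yellow_post in the frame of rack above 0 m and (value of joint tag_d above 0.3 rad or value of joint tag_d below -0.3 rad)) or (y of yellow_post in the frame of rack below 0 m and (value of joint tag_a above 0.3 rad or value of joint tag_a below -0.3 rad))).
It fails at once if the tin is lifted more than 20 mm (height (world z) of tin above 0.02 m).
It fails at once if the tin is tipped past 0.5 rad (angle between tin's own z axis and vertical above 0.5 rad).
It fails at once if the fingers press or squeeze the tin with more than 20 N (contact force between the fingers and tin above 20 N).
It fails at once if the jar, a bottle or the flat tin is moved more than 30 mm (distance of any of jar, beer_bottle, milk_bottle, flat_tin from where it was at the start of the episode above 0.03 m).
It also fails if it takes over 64 s, if anything falls off the work surface, if the arm or the gripper's body presses on something with over 40 N, if the wrist force passes 120 N, or if a joint passes its speed limit or range.

ROBOT

A 6-joint arm with a two-finger parallel gripper is mounted at the origin on the work surface. World frame = base frame: x ahead of the robot, y to its left, z up, the work surface at z = 0. Lengths are in m, angles in degrees, forces in N, time in s.
With the tool pointing down it reaches from about 0.4 to 0.825 m from the base axis. Payload 7 kg.
Tool frame: the origin (TCP) lies on the centre line of the jaws, within the pads' length; the fingertips stand 22 mm ahead of it and the grasp point (between the pads) lies 3 mm ahead of it (ctrl.finger_overhang is the distance from the TCP to the fingertips, in m); z points along the fingers, y is the direction in which the jaws open and shut (so a half turn about z gives the same grasp; the last joint's range is limited). The gripper opens to 85 mm and grips with 20 to 120 N. Pads are 22 mm wide; open, the fingers measure 114 mm over their backs; the gripper's body (76 mm by 85 mm) begins 54 mm behind the grasp point. The pads swing forward as they close: fully open they stand 13 mm farther back than shut.
Start: joints at [-54.196, 20.546, 0.682, 0, -70.136, -16.507], TCP at [0.223, -0.637, 0.253] pointing down, gripper open.
Joint ranges: [-176.03, 176.03], [-82.01, 121.73], [-58.28, 71.71], [-173.87, 95.51], [-174.79, -0.11], [-173.66, 173.66]. Speed limits (degrees/s): [136.94, 136.94, 172.46, 180, 180, 180].

INTERFACE

Orientations are given as a 3x3 rotation matrix whose columns are the frame's x, y, z axes.
In Python, from rig import ctrl gives the robot as it stands.
- The arm moves only by the tool carry_out, never from a script. Its argument "steps" is a list of rows, each an object of numbers: "dx", "dy", "dz": the shift along the tool's x, y, z in units of 0.2 m (1.0 is 0.2 m); "rx", "ry", "rz": the turn, a rotation vector about the tool's x, y, z in units of 60 degrees (1.0 is 60 degrees); "jaw": the opening, from -1 (shut) to 1 (fully open), so that 0 is half open. A call has exactly 10 rows; each row is the pose to reach, as a shift and turn from the pose measured when the call began, along the tool's axes at that moment; what a row does not reach only later rows make up. A row lasts 1/8 s, in which the tool goes at most 62.5 mm and 10.7 degrees, less where a joint would pass 70% of its speed; a pose out of reach is approached as far as the arm can. A call with a number of a shift or a turn outside -1 to 1 is refused whole. A call with a gripper value outside its range is refused whole. The fingers move at their own pace and stop on an object; "squeeze" is the grip in N (left out, the last holds). Time passes only in rows, so rows that repeat a pose let the fingers close, or fill a call up. It gives the time, the measured TCP pose, the force and the opening at its end, in the units of the state.
- ctrl.state(): the state, without advancing time (a new reading comes with each control period).
- ctrl.snapshot(name): name is "scene" or "top" or "wrist"; returns the picture (384x512x3 uint8, red, green, blue); there is no depth.
- ctrl.calibration(name): a dict with "fx", "fy", "cx", "cy" (pixels), "R" (3x3) and "t" (3): a world point X has camera coordinates R X + t. Camera axes: x right, y down, z forward; pixel columns grow to the right and rows downward; lengths in m; the calibration is good to about 2 mm. A picture is of the moment at which its call begins: read the wrist's pose just before it. calibration takes no time and is no camera call; for the wrist camera it gives the pose at the moment of the call.
- ctrl.finish_job(): hands the job in, once; it reports no verdict.
The state is a dict: "clock": time; "joint_positions": joint angles; "joint_vel": joint speeds; "tau": joint torques, N m; "eef_pos": TCP position; "orientation": TCP orientation; "contact_force": force on the tool from outside, world axes, zero at the start; "torque": the same for the moment, N m; "opening": finger opening in m.
Only numpy, scipy, OpenCV 4.12 (cv2) and the standard library are available. Lean on these libraries where they do the work, as an engineer would, in place of code of your own. Each camera call takes 0.05 s, during which the arm holds its last target. There are 200 camera calls.

## Working session

There is one attempt and no reset: what is moved stays moved. The work goes in short steps, Python scripts to look and compute and a tool call to move; the robot and the scene stay as the last step left them, time stands still between calls to the robot, and variables do not carry over. Pictures are saved under pics/ and viewed, about 8 in all and at most 12, crops included, and the job is handed in when it is done.

Besides the shell and the picture viewer there is one more tool, called after "Request:" as a command line: name --argument value ..., lists and objects as JSON in quotes. carry_out: Moves the arm, as the interface text tells. Its arguments: {"type":"object","properties":{"steps":{"type":"array","items":{"type":"object","properties":{"dx":{"type":"number","minimum":-1,"maximum":1},"dy":{"type":"number","minimum":-1,"maximum":1},"dz":{"type":"number","minimum":-1,"maximum":1},"rx":{"type":"number","minimum":-1,"maximum":1},"ry":{"type":"number","minimum":-1,"maximum":1},"rz":{"type":"number","minimum":-1,"maximum":1},"jaw":{"type":"number"}}}},"squeeze":{"type":"number"}},"required":["steps"]}

```bash
mkdir -p pics; python3 - <<'E'
from rig import ctrl
import cv2,numpy as np
for n in("scene","top"):
    c=ctrl.calibration(n); print(n,{k:np.round(v,3).tolist() for k,v in c.items()})
    cv2.imwrite(f"pics/{n}.png",ctrl.snapshot(n)[:,:,::-1])
print({k:np.round(v,3).tolist() for k,v in ctrl.state().items()},ctrl.finger_overhang)
E
```

```text
scene {'fx': 476.174, 'fy': 476.174, 'cx': 260.149, 'cy': 186.826, 'R': [[0.669, 0.743, 0.021], [0.459, -0.391, -0.798], [-0.585, 0.543, -0.602]], 't': [-0.391, -0.189, 1.499]}
top {'fx': 410.511, 'fy': 410.511, 'cx': 251.452, 'cy': 194.637, 'R': [[0.022, -1.0, -0.018], [-0.993, -0.02, -0.113], [0.112, 0.02, -0.993]], 't': [0.023, 0.575, 1.026]}
{'clock': 0.1, 'joint_positions': [-54.196, 20.587, 0.637, -0.016, -70.134, -16.507], 'joint_vel': [-0.04, -0.084, 0.086, -0.007, 0.071, 0.055], 'tau': [-0.002, -58.476, 29.411, 6.955, -0.003, -0.0], 'eef_pos': [0.223, -0.637, 0.252], 'orientation': [[-0.944, -0.33, -0.001], [-0.33, 0.944, 0.001], [0.0, 0.001, -1.0]], 'contact_force': [0.007, -0.274, 0.434], 'torque': [0.035, 0.014, -0.011], 'opening': 0.085} 0.022
```

View pics/scene.png

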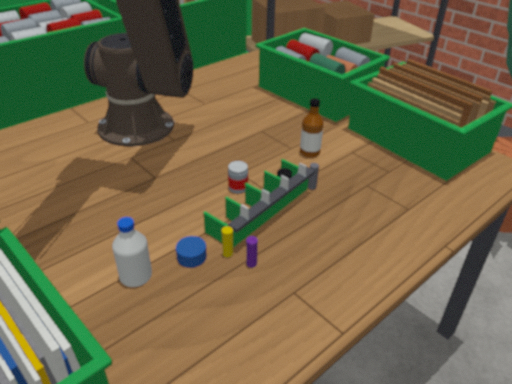

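View pics/top.png

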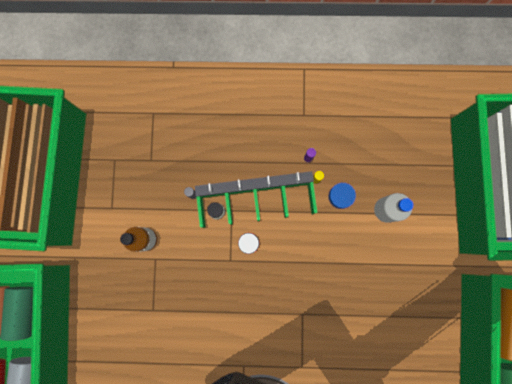

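Top view: the yellow post is at (319,176), on the right end of the rail, and the grey post is at (189,192). The purple look-alike at (310,155) stands off the rail, so I leave it. Counting from the right, gap three is the y=+36 one and gap four (with the jar) is leftmost. The tin is at (249,243).

```bash
cat >h.py <<'E'
import cv2,numpy as np
from rig import ctrl
def ray(n,uv,z,c=None):
    c=c or ctrl.calibration(n); R=np.array(c["R"]);t=np.array(c["t"])
    d=R.T@[(uv[0]-c["cx"])/c["fx"],(uv[1]-c["cy"])/c["fy"],1]; o=-R.T@t
    return o+d*(z-o[2])/d[2]
def proj(n,X):
    c=ctrl.calibration(n);p=np.array(c["R"])@X+c["t"];return np.array([c["fx"]*p[0]/p[2]+c["cx"],c["fy"]*p[1]/p[2]+c["cy"]])
def blobs(im,lo,hi,roi,amin=15):
    h=cv2.cvtColor(im,cv2.COLOR_RGB2HSV); m=cv2.inRange(h,lo,hi)
    x0,y0,x1,y1=roi; k=np.zeros_like(m);k[y0:y1,x0:x1]=m[y0:y1,x0:x1]
    n,_,s,c=cv2.connectedComponentsWithStats(k)
    return [(c[i].round(1),s[i].tolist()) for i in range(1,n) if s[i][4]>=amin]
E
python3 - <<'E'
from h import *
im=cv2.imread("pics/top.png")[:,:,::-1].copy()
y=blobs(im,(22,150,120),(35,255,255),(290,160,340,200)); print("yellow",y)
w=blobs(im,(0,0,170),(180,60,255),(190,160,330,270),4); print("white",w)
g=blobs(im,(0,0,90),(180,60,255),(180,184,198,202),8); print("grey",g)
for n,uv,z in[("yellow",y[0][0],.072),("grey",(189.5,192),.072)]: print(n,ray("top",uv,z).round(4))
for c,s in w: print(c,s[4],ray("top",c,.10 if s[4]<60 else .07).round(4))
gr=blobs(im,(45,100,60),(80,255,255),(190,160,330,235),20)
print("green",gr)
a=im[140:265,110:350]; cv2.imwrite("pics/crop.png",cv2.resize(a[:,:,::-1],None,fx=3.3,fy=3.3,interpolation=cv2.INTER_CUBIC))
E
```

```text
yellow [(array([318.6, 175.3]), [314, 171, 10, 10, 82])]
white [(array([297.7, 175.2]), [297, 172, 3, 8, 14]), (array([268. , 179.5]), [267, 176, 3, 8, 14]), (array([238.5, 182.8]), [238, 179, 2, 9, 15]), (array([209.1, 186.8]), [208, 183, 3, 8, 14]), (array([247.8, 242.9]), [238, 233, 20, 21, 326])]
grey [(array([188.4, 191.5]), [184, 187, 10, 10, 71]), (array([196.2, 190. ]), [195, 186, 3, 10, 25])]
yellow [ 0.6218 -0.1324  0.072 ]
grey [0.5736 0.1883 0.072 ]
[297.7 175.2] 14 [ 0.6164 -0.0779  0.1   ]
[268.  179.5] 14 [ 0.6045 -0.0061  0.1   ]
[238.5 182.8] 15 [0.5951 0.0652 0.1   ]
[209.1 186.8] 14 [0.5839 0.1363 0.1   ]
[247.8 242.9] 326 [0.4508 0.0402 0.07  ]
green [(array([255.7, 201.7]), [196, 182, 122, 46, 878])]
```

View pics/crop.png

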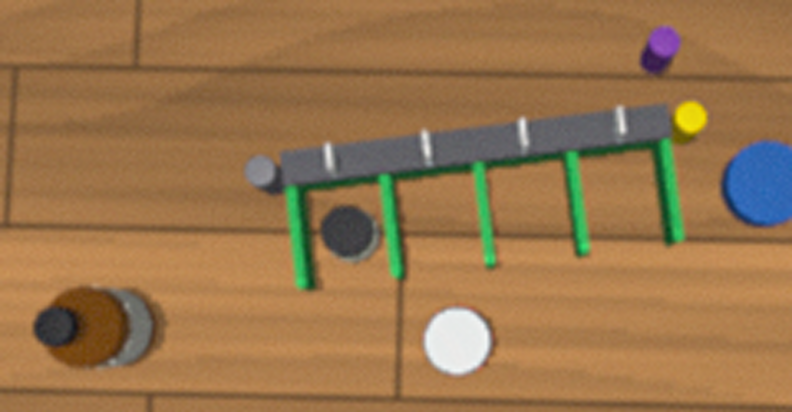

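The crop shows the yellow post at the right end of the rail, grey at the left and purple detached, so gap three is the second from the left. The tag spacing (73 mm) and post spacing (324 mm) match the given sizes. Estimated poses:
- **Rack:** yaw about 8.6°, origin about (0.507, 0.015).
- **Tin:** about (-52, +33) mm in the rack frame, already nearly in line with gap three.

Now I move over the yellow post with the jaws shut.

Request:
carry_out --steps '[{"dx": -0.1,"dy": 0.06,"jaw": -1},{"dx": -0.2,"dy": 0.12,"jaw": -1},{"dx": -0.3,"dy": 0.18,"jaw": -1},{"dx": -0.4,"dy": 0.24,"jaw": -1},{"dx": -0.5,"dy": 0.3,"jaw": -1},{"dx": -0.6,"dy": 0.36,"jaw": -1},{"dx": -0.7,"dy": 0.42,"jaw": -1},{"dx": -0.8,"dy": 0.48,"jaw": -1},{"dx": -0.9,"dy": 0.57,"jaw": -1},{"dx": -0.98,"dy": 0.62,"jaw": -1}]'

```text
schema error: expected keys dx, dy, dz, rx, ry, rz, jaw
```

Request:
carry_out --steps '[{"dx": -0.1,"dy": 0.06,"jaw": -1},{"dx": -0.2,"dy": 0.12,"jaw": -1},{"dx": -0.3,"dy": 0.18,"jaw": -1},{"dx": -0.4,"dy": 0.24,"jaw": -1},{"dx": -0.5,"dy": 0.3,"jaw": -1},{"dx": -0.6,"dy": 0.36,"jaw": -1},{"dx": -0.7,"dy": 0.42,"jaw": -1},{"dx": -0.8,"dy": 0.48,"jaw": -1},{"dx": -0.9,"dy": 0.57,"jaw": -1},{"dx": -0.98,"dy": 0.62,"jaw": -1}]'

```text
schema error: expected keys dx, dy, dz, rx, ry, rz, jaw
```

Request:
carry_out --steps '[{"dx": -0.1,"dy": 0.06,"jaw": -1,"rz": 0.03},{"dx": -0.2,"dy": 0.12,"jaw": -1,"rz": 0.06},{"dx": -0.3,"dy": 0.18,"jaw": -1,"rz": 0.09},{"dx": -0.4,"dy": 0.24,"jaw": -1,"rz": 0.12},{"dx": -0.5,"dy": 0.3,"jaw": -1,"rz": 0.15},{"dx": -0.6,"dy": 0.36,"jaw": -1,"rz": 0.178},{"dx": -0.7,"dy": 0.42,"jaw": -1,"rz": 0.178},{"dx": -0.75,"dy": 0.46,"jaw": -1,"rz": 0.178},{"dx": -0.75,"dy": 0.46,"dz": 0.1,"jaw": -1,"rz": 0.178},{"dx": -0.75,"dy": 0.46,"dz": 0.2,"jaw": -1,"rz": 0.178}]'

```text
schema error: expected keys dx, dy, dz, rx, ry, rz, jaw
```

```bash
python3 - <<'E'
from h import *
s=ctrl.state();print(s["clock"],np.round(s["eef_pos"],4),np.round(s["orientation"],3).tolist(),s["opening"],ctrl.finger_overhang)
im=ctrl.snapshot("scene"); p=s["eef_pos"]
for dz in(.009,.022,.035): print(dz,proj("scene",np.array(p)-[0,0,dz]))
cv2.imwrite("pics/s2.png",cv2.resize(im[90:290,150:350,::-1],None,fx=3,fy=3))
psi=np.radians(8.6);X=np.array([np.cos(psi),np.sin(psi)]);Y=np.array([-X[1],X[0]])
d=p[:2]-np.array([.507,.015]);print("rack",d@X,d@Y)
E
```

```text
0.1 [ 0.2229 -0.6367  0.2524] [[-0.944, -0.33, -0.001], [-0.33, 0.944, 0.001], [0.0, 0.001, -1.0]] 0.08545282567966996 0.022
0.009 [-125.81382401  169.11555153]
0.022 [-122.54025925  174.86117204]
0.035 [-119.32419323  180.50587323]
rack -0.37836116173045103 -0.6018974106885323
```

View pics/s2.png

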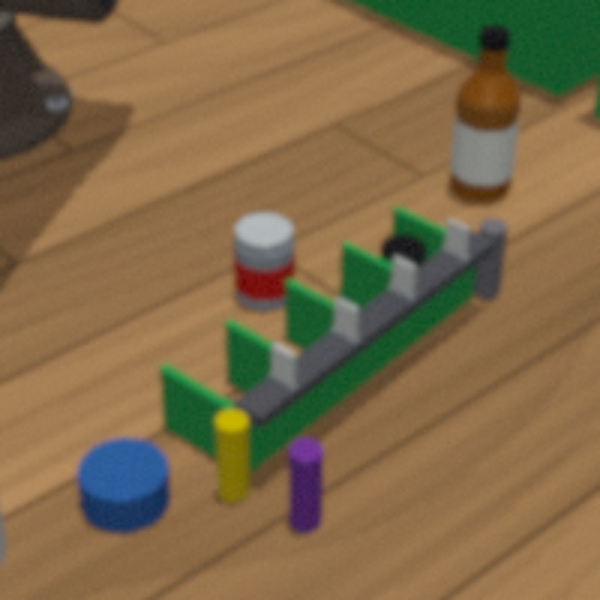

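The calls were refused because every key is required in each row, so the arm hasn't moved. The crop again shows the yellow post at the right-hand rail end, with the flat tin and the purple post off the rail. I'll resend with all keys.

Request:
carry_out --steps '[{"dx": -0.1,"dy": 0.06,"dz": 0,"rx": 0,"ry": 0,"rz": 0,"jaw": -1},{"dx": -0.2,"dy": 0.12,"dz": 0,"rx": 0,"ry": 0,"rz": 0,"jaw": -1},{"dx": -0.3,"dy": 0.18,"dz": 0,"rx": 0,"ry": 0,"rz": 0,"jaw": -1},{"dx": -0.4,"dy": 0.24,"dz": 0,"rx": 0,"ry": 0,"rz": 0,"jaw": -1},{"dx": -0.5,"dy": 0.3,"dz": 0,"rx": 0,"ry": 0,"rz": 0,"jaw": -1},{"dx": -0.6,"dy": 0.37,"dz": 0,"rx": 0,"ry": 0,"rz": 0,"jaw": -1},{"dx": -0.7,"dy": 0.43,"dz": 0,"rx": 0,"ry": 0,"rz": 0,"jaw": -1},{"dx": -0.8,"dy": 0.5,"dz": 0,"rx": 0,"ry": 0,"rz": 0,"jaw": -1},{"dx": -0.9,"dy": 0.57,"dz": 0,"rx": 0,"ry": 0,"rz": 0,"jaw": -1},{"dx": -0.98,"dy": 0.62,"dz": 0,"rx": 0,"ry": 0,"rz": 0,"jaw": -1}]'

```text
clock: 1.4
eef_pos: [0.368, -0.4532, 0.2531]
orientation: [[-0.943, -0.332, 0.0], [-0.332, 0.943, 0.001], [-0.0, 0.001, -1.0]]
contact_force: [-0.2, -0.4, 0.1]
opening: -0.0001
```

Request:
carry_out --steps '[{"dx": -0.1,"dy": 0.06,"dz": 0,"rx": 0,"ry": 0,"rz": 0,"jaw": -1},{"dx": -0.2,"dy": 0.12,"dz": 0,"rx": 0,"ry": 0,"rz": 0,"jaw": -1},{"dx": -0.3,"dy": 0.18,"dz": 0,"rx": 0,"ry": 0,"rz": 0,"jaw": -1},{"dx": -0.4,"dy": 0.24,"dz": 0,"rx": 0,"ry": 0,"rz": 0,"jaw": -1},{"dx": -0.5,"dy": 0.3,"dz": 0,"rx": 0,"ry": 0,"rz": 0,"jaw": -1},{"dx": -0.6,"dy": 0.37,"dz": 0,"rx": 0,"ry": 0,"rz": 0,"jaw": -1},{"dx": -0.7,"dy": 0.43,"dz": 0,"rx": 0,"ry": 0,"rz": 0,"jaw": -1},{"dx": -0.8,"dy": 0.5,"dz": 0,"rx": 0,"ry": 0,"rz": 0,"jaw": -1},{"dx": -0.9,"dy": 0.57,"dz": 0,"rx": 0,"ry": 0,"rz": 0,"jaw": -1},{"dx": -0.98,"dy": 0.62,"dz": 0,"rx": 0,"ry": 0,"rz": 0,"jaw": -1}]'

```text
clock: 2.65
eef_pos: [0.5125, -0.2698, 0.2534]
orientation: [[-0.943, -0.333, 0.0], [-0.333, 0.943, 0.001], [-0.001, 0.001, -1.0]]
contact_force: [0.8, 0.1, 0.1]
opening: 0.0004
```

Request:
carry_out --steps '[{"dx": -0.1,"dy": 0.06,"dz": 0,"rx": 0,"ry": 0,"rz": 0.03,"jaw": -1},{"dx": -0.2,"dy": 0.12,"dz": 0,"rx": 0,"ry": 0,"rz": 0.06,"jaw": -1},{"dx": -0.3,"dy": 0.18,"dz": 0,"rx": 0,"ry": 0,"rz": 0.09,"jaw": -1},{"dx": -0.4,"dy": 0.24,"dz": 0,"rx": 0,"ry": 0,"rz": 0.12,"jaw": -1},{"dx": -0.5,"dy": 0.3,"dz": 0,"rx": 0,"ry": 0,"rz": 0.15,"jaw": -1},{"dx": -0.6,"dy": 0.37,"dz": 0,"rx": 0,"ry": 0,"rz": 0.178,"jaw": -1},{"dx": -0.7,"dy": 0.43,"dz": 0,"rx": 0,"ry": 0,"rz": 0.178,"jaw": -1},{"dx": -0.75,"dy": 0.47,"dz": 0,"rx": 0,"ry": 0,"rz": 0.178,"jaw": -1},{"dx": -0.75,"dy": 0.47,"dz": 0.1,"rx": 0,"ry": 0,"rz": 0.178,"jaw": -1},{"dx": -0.75,"dy": 0.47,"dz": 0.2,"rx": 0,"ry": 0,"rz": 0.178,"jaw": -1}]'

```text
clock: 3.9
eef_pos: [0.6229, -0.1309, 0.2132]
orientation: [[-0.988, -0.153, 0.001], [-0.153, 0.988, 0.001], [-0.001, 0.001, -1.0]]
contact_force: [0.1, -0.2, -0.1]
opening: 0.0001
```

```bash
cat >>h.py <<'E'
psi=np.radians(8.6);RX=np.array([np.cos(psi),np.sin(psi)]);RY=np.array([-RX[1],RX[0]])
def rack(p): d=np.array(p[:2])-[.507,.015]; return np.round([d@RX,d@RY],4)
def st():
    s=ctrl.state();print(s["clock"],np.round(s["eef_pos"],4),np.round(s["orientation"],3).tolist(),"F",np.round(s["contact_force"],1),"open",round(s["opening"],4),ctrl.finger_overhang,"rack",rack(s["eef_pos"])); return s
E
python3 - <<'E'
from h import *
s=st(); im=ctrl.snapshot("scene"); p=s["eef_pos"]
for dz in(.009,.022,.035): print(dz,(proj("scene",np.array(p)-[0,0,dz])-[150,90])*3)
cv2.imwrite("pics/s3.png",cv2.resize(im[90:290,150:350,::-1],None,fx=3,fy=3))
E
```

```text
3.9 [ 0.6229 -0.1309  0.2132] [[-0.988, -0.153, 0.001], [-0.153, 0.988, 0.001], [-0.001, 0.001, -1.0]] F [ 0.1 -0.2 -0.1] open 0.0001 0.022 rack [ 0.0928 -0.1616]
0.009 [227.97277497 267.36473498]
0.022 [228.41050706 283.18313763]
0.035 [228.84106843 298.74241073]
```

View pics/s3.png

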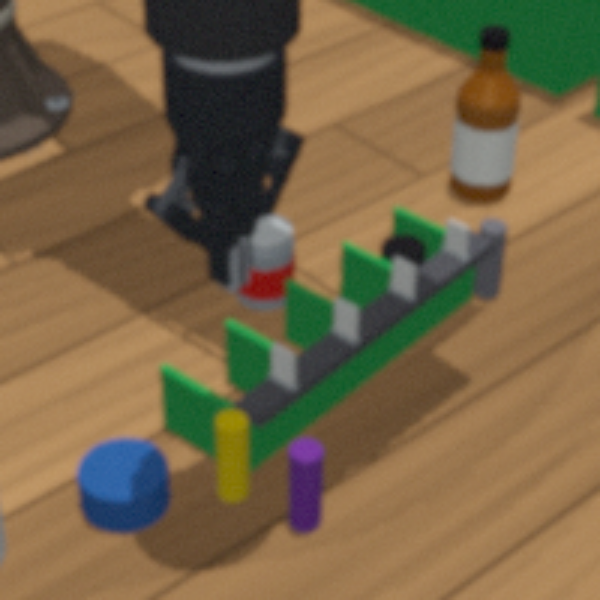

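The shut fingertips (about pixel (228,285)) agree with the 22 mm overhang, directly above the yellow post. I'll descend to a tip height of about 85 mm, sweep left along the rail, then lift after tag three.

Request:
carry_out --steps '[{"dx": 0,"dy": 0,"dz": 0.1,"rx": 0,"ry": 0,"rz": 0,"jaw": -1},{"dx": 0,"dy": 0,"dz": 0.2,"rx": 0,"ry": 0,"rz": 0,"jaw": -1},{"dx": 0,"dy": 0,"dz": 0.3,"rx": 0,"ry": 0,"rz": 0,"jaw": -1},{"dx": 0,"dy": 0,"dz": 0.4,"rx": 0,"ry": 0,"rz": 0,"jaw": -1},{"dx": 0,"dy": 0,"dz": 0.48,"rx": 0,"ry": 0,"rz": 0,"jaw": -1},{"dx": 0,"dy": 0,"dz": 0.53,"rx": 0,"ry": 0,"rz": 0,"jaw": -1},{"dx": 0,"dy": 0.05,"dz": 0.53,"rx": 0,"ry": 0,"rz": 0,"jaw": -1},{"dx": 0,"dy": 0.1,"dz": 0.53,"rx": 0,"ry": 0,"rz": 0,"jaw": -1},{"dx": 0,"dy": 0.1,"dz": 0.53,"rx": 0,"ry": 0,"rz": 0,"jaw": -1},{"dx": 0,"dy": 0.1,"dz": 0.53,"rx": 0,"ry": 0,"rz": 0,"jaw": -1}]'

```text
clock: 5.2
eef_pos: [0.6183, -0.1106, 0.1046]
orientation: [[-0.988, -0.153, -0.003], [-0.153, 0.988, 0.002], [0.002, 0.002, -1.0]]
contact_force: [0.2, 0.4, 0.1]
opening: 0.0002
```

Request:
carry_out --steps '[{"dx": 0,"dy": 0.06,"dz": 0,"rx": 0,"ry": 0,"rz": 0,"jaw": -1},{"dx": 0,"dy": 0.12,"dz": 0,"rx": 0,"ry": 0,"rz": 0,"jaw": -1},{"dx": 0,"dy": 0.18,"dz": 0,"rx": 0,"ry": 0,"rz": 0,"jaw": -1},{"dx": 0,"dy": 0.24,"dz": 0,"rx": 0,"ry": 0,"rz": 0,"jaw": -1},{"dx": 0,"dy": 0.3,"dz": 0,"rx": 0,"ry": 0,"rz": 0,"jaw": -1},{"dx": 0,"dy": 0.36,"dz": 0,"rx": 0,"ry": 0,"rz": 0,"jaw": -1},{"dx": 0,"dy": 0.42,"dz": 0,"rx": 0,"ry": 0,"rz": 0,"jaw": -1},{"dx": 0,"dy": 0.48,"dz": 0,"rx": 0,"ry": 0,"rz": 0,"jaw": -1},{"dx": 0,"dy": 0.54,"dz": 0,"rx": 0,"ry": 0,"rz": 0,"jaw": -1},{"dx": 0,"dy": 0.54,"dz": 0,"rx": 0,"ry": 0,"rz": 0,"jaw": -1}]'

```text
clock: 6.45
eef_pos: [0.6018, -0.003, 0.105]
orientation: [[-0.988, -0.154, -0.002], [-0.154, 0.988, 0.002], [0.002, 0.002, -1.0]]
contact_force: [-0.7, -0.3, 1.5]
opening: 0.0
```

```bash
python3 - <<'E'
from h import *
s=st(); im=ctrl.snapshot("scene")
cv2.imwrite("pics/s4.png",cv2.resize(im[90:290,150:350,::-1],None,fx=3,fy=3))
E
```

```text
6.45 [ 0.6018 -0.003   0.105 ] [[-0.988, -0.154, -0.002], [-0.154, 0.988, 0.002], [0.002, 0.002, -1.0]] F [-0.7 -0.3  1.5] open 0.0 0.022 rack [ 0.091  -0.0319]
```

View pics/s4.png

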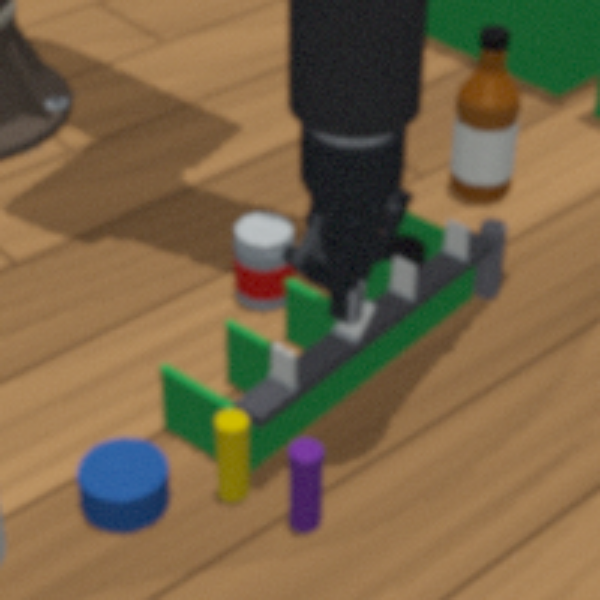

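Tag one has sprung back up and tag two is leaning under the finger at (350,320). I'll continue to tag three, then lift and retreat toward the robot side of the tin.

Request:
carry_out --steps '[{"dx": 0,"dy": 0.06,"dz": 0,"rx": 0,"ry": 0,"rz": 0,"jaw": -1},{"dx": 0,"dy": 0.12,"dz": 0,"rx": 0,"ry": 0,"rz": 0,"jaw": -1},{"dx": 0,"dy": 0.18,"dz": 0,"rx": 0,"ry": 0,"rz": 0,"jaw": -1},{"dx": 0,"dy": 0.24,"dz": 0,"rx": 0,"ry": 0,"rz": 0,"jaw": -1},{"dx": 0,"dy": 0.3,"dz": 0,"rx": 0,"ry": 0,"rz": 0,"jaw": -1},{"dx": 0,"dy": 0.36,"dz": 0,"rx": 0,"ry": 0,"rz": 0,"jaw": -1},{"dx": 0,"dy": 0.42,"dz": 0,"rx": 0,"ry": 0,"rz": 0,"jaw": -1},{"dx": 0,"dy": 0.42,"dz": 0,"rx": 0,"ry": 0,"rz": 0,"jaw": -1},{"dx": 0,"dy": 0.42,"dz": -0.1,"rx": 0,"ry": 0,"rz": 0,"jaw": -1},{"dx": 0,"dy": 0.42,"dz": -0.2,"rx": 0,"ry": 0,"rz": 0,"jaw": -1}]'

```text
clock: 7.75
eef_pos: [0.589, 0.0795, 0.1454]
orientation: [[-0.988, -0.153, -0.003], [-0.153, 0.988, 0.001], [0.003, 0.002, -1.0]]
contact_force: [-0.5, 0.1, 0.1]
opening: -0.0002
```

Request:
carry_out --steps '[{"dx": 0,"dy": 0,"dz": -0.1,"rx": 0,"ry": 0,"rz": 0,"jaw": -1},{"dx": 0,"dy": 0,"dz": -0.2,"rx": 0,"ry": 0,"rz": 0,"jaw": -1},{"dx": 0.05,"dy": 0,"dz": -0.3,"rx": 0,"ry": 0,"rz": 0,"jaw": -0.53},{"dx": 0.15,"dy": 0,"dz": -0.3,"rx": 0,"ry": 0,"rz": 0,"jaw": -0.53},{"dx": 0.3,"dy": 0,"dz": -0.3,"rx": 0,"ry": 0,"rz": 0,"jaw": -0.53},{"dx": 0.45,"dy": 0,"dz": -0.3,"rx": 0,"ry": 0,"rz": 0,"jaw": -0.53},{"dx": 0.6,"dy": -0.03,"dz": -0.3,"rx": 0,"ry": 0,"rz": 0,"jaw": -0.53},{"dx": 0.75,"dy": -0.06,"dz": -0.3,"rx": 0,"ry": 0,"rz": 0,"jaw": -0.53},{"dx": 0.9,"dy": -0.1,"dz": -0.3,"rx": 0,"ry": 0,"rz": 0,"jaw": -0.53},{"dx": 1.0,"dy": -0.1,"dz": -0.3,"rx": 0,"ry": 0,"rz": 0,"jaw": -0.53}]'

```text
clock: 9.0
eef_pos: [0.3928, 0.028, 0.2061]
orientation: [[-0.988, -0.153, -0.003], [-0.153, 0.988, 0.002], [0.002, 0.002, -1.0]]
contact_force: [0.6, 0.4, 0.7]
opening: 0.0203
```

```bash
python3 - <<'E'
from h import *
s=st(); im=ctrl.snapshot("scene")
cv2.imwrite("pics/s5.png",cv2.resize(im[90:290,150:350,::-1],None,fx=3,fy=3))
for z,m in((.07,((0,0,150),(180,50,255))),): 
  b=[x for x in blobs(im,*m,(222,155,255,182),60)]
  print(b,[rack(ray("scene",x[0],z)) for x in b])
E
```

```text
9.0 [0.3928 0.028  0.2061] [[-0.988, -0.153, -0.003], [-0.153, 0.988, 0.002], [0.002, 0.002, -1.0]] F [0.6 0.4 0.7] open 0.0203 0.022 rack [-0.111   0.0299]
[(array([238.3, 166.2]), [230, 161, 18, 12, 160])] [array([-0.0484,  0.0332])]
```

View pics/s5.png

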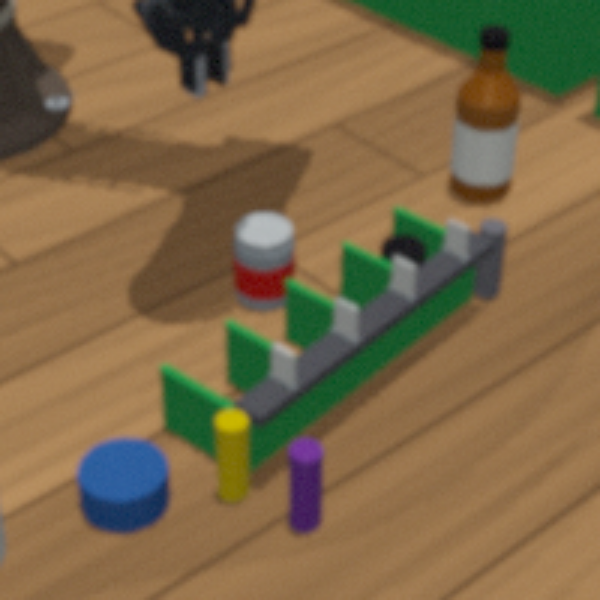

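All tags are upright again, the other objects look undisturbed, and the tin is at rack (-49, +33) mm. The hand is behind it with the jaws 20 mm apart. I'll descend with about 16 mm clearance.

Request:
carry_out --steps '[{"dx": -0.02,"dy": 0.02,"dz": 0.1,"rx": 0,"ry": 0,"rz": 0,"jaw": -0.53},{"dx": -0.04,"dy": 0.02,"dz": 0.2,"rx": 0,"ry": 0,"rz": 0,"jaw": -0.53},{"dx": -0.04,"dy": 0.02,"dz": 0.3,"rx": 0,"ry": 0,"rz": 0,"jaw": -0.53},{"dx": -0.04,"dy": 0.02,"dz": 0.4,"rx": 0,"ry": 0,"rz": 0,"jaw": -0.53},{"dx": -0.04,"dy": 0.02,"dz": 0.5,"rx": 0,"ry": 0,"rz": 0,"jaw": -0.53},{"dx": -0.04,"dy": 0.02,"dz": 0.6,"rx": 0,"ry": 0,"rz": 0,"jaw": -0.53},{"dx": -0.04,"dy": 0.02,"dz": 0.7,"rx": 0,"ry": 0,"rz": 0,"jaw": -0.53},{"dx": -0.04,"dy": 0.02,"dz": 0.78,"rx": 0,"ry": 0,"rz": 0,"jaw": -0.53},{"dx": -0.04,"dy": 0.02,"dz": 0.84,"rx": 0,"ry": 0,"rz": 0,"jaw": -0.53},{"dx": -0.04,"dy": 0.02,"dz": 0.84,"rx": 0,"ry": 0,"rz": 0,"jaw": -0.53}]'

```text
clock: 10.3
eef_pos: [0.397, 0.0327, 0.0376]
orientation: [[-0.988, -0.152, -0.005], [-0.152, 0.988, 0.001], [0.005, 0.002, -1.0]]
contact_force: [0.3, -0.6, 0.9]
opening: 0.0204
```

```bash
python3 - <<'E'
from h import *
s=st(); im=ctrl.snapshot("scene")
cv2.imwrite("pics/s6.png",cv2.resize(im[90:290,150:350,::-1],None,fx=3,fy=3))
E
```

```text
10.3 [0.397  0.0327 0.0376] [[-0.988, -0.152, -0.005], [-0.152, 0.988, 0.001], [0.005, 0.002, -1.0]] F [ 0.3 -0.6  0.9] open 0.0204 0.022 rack [-0.1061  0.0339]
```

View pics/s6.png

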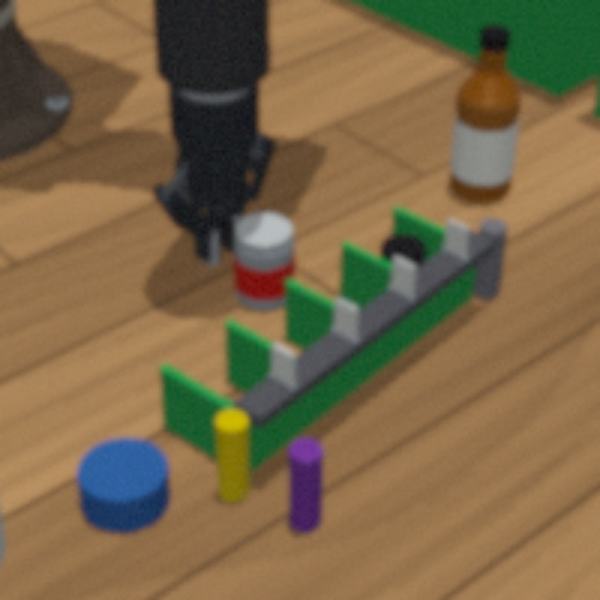

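The fingers are low behind the tin, not touching it, and their line is within 1 mm of the tin's centre. Pushing gently now.

Request:
carry_out --steps '[{"dx": -0.025,"dy": 0,"dz": 0,"rx": 0,"ry": 0,"rz": 0,"jaw": -0.53},{"dx": -0.05,"dy": 0,"dz": 0,"rx": 0,"ry": 0,"rz": 0,"jaw": -0.53},{"dx": -0.07,"dy": 0,"dz": 0,"rx": 0,"ry": 0,"rz": 0,"jaw": -0.53},{"dx": -0.09,"dy": 0,"dz": 0,"rx": 0,"ry": 0,"rz": 0,"jaw": -0.53},{"dx": -0.11,"dy": 0,"dz": 0,"rx": 0,"ry": 0,"rz": 0,"jaw": -0.53},{"dx": -0.13,"dy": 0,"dz": 0,"rx": 0,"ry": 0,"rz": 0,"jaw": -0.53},{"dx": -0.155,"dy": 0,"dz": 0,"rx": 0,"ry": 0,"rz": 0,"jaw": -0.53},{"dx": -0.18,"dy": 0,"dz": 0,"rx": 0,"ry": 0,"rz": 0,"jaw": -0.53},{"dx": -0.205,"dy": 0,"dz": 0,"rx": 0,"ry": 0,"rz": 0,"jaw": -0.53},{"dx": -0.23,"dy": 0,"dz": 0,"rx": 0,"ry": 0,"rz": 0,"jaw": -0.53}]'

```text
clock: 11.6
eef_pos: [0.4432, 0.04, 0.0379]
orientation: [[-0.988, -0.152, -0.004], [-0.152, 0.988, 0.002], [0.004, 0.002, -1.0]]
contact_force: [-1.8, -0.5, 0.5]
opening: 0.0201
```

```bash
python3 - <<'E'
from h import *
s=st(); im=ctrl.snapshot("scene")
cv2.imwrite("pics/s7.png",cv2.resize(im[90:290,150:350,::-1],None,fx=3,fy=3))
b=blobs(im,(0,0,150),(180,50,255),(222,150,275,190),60)
print(b,[rack(ray("scene",x[0],.07)) for x in b])
E
```

```text
11.6 [0.4432 0.04   0.0379] [[-0.988, -0.152, -0.004], [-0.152, 0.988, 0.002], [0.004, 0.002, -1.0]] F [-1.8 -0.5  0.5] open 0.0201 0.022 rack [-0.0593  0.0342]
[] []
```

View pics/s7.png

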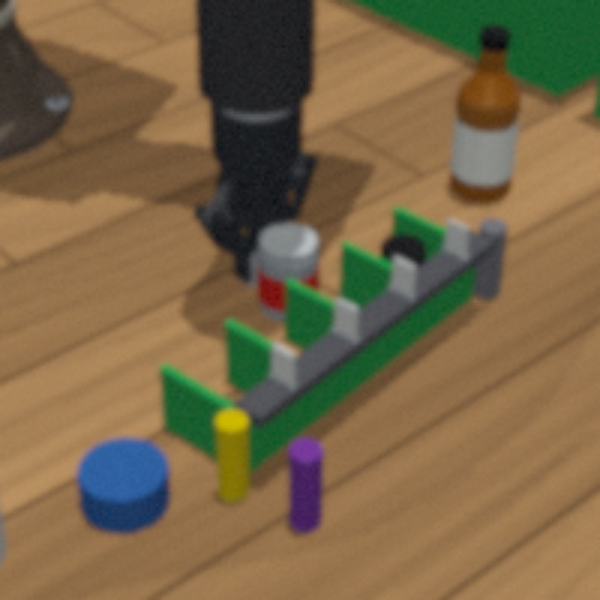

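The tin stands upright in front of the fingers, heading into the third gap; contact force is about 1.8 N. I'll push the remaining ~62 mm with a 2 mm leftward trim.

Request:
carry_out --steps '[{"dx": -0.025,"dy": 0.002,"dz": 0,"rx": 0,"ry": 0,"rz": 0,"jaw": -0.53},{"dx": -0.055,"dy": 0.004,"dz": 0,"rx": 0,"ry": 0,"rz": 0,"jaw": -0.53},{"dx": -0.085,"dy": 0.006,"dz": 0,"rx": 0,"ry": 0,"rz": 0,"jaw": -0.53},{"dx": -0.12,"dy": 0.008,"dz": 0,"rx": 0,"ry": 0,"rz": 0,"jaw": -0.53},{"dx": -0.155,"dy": 0.01,"dz": 0,"rx": 0,"ry": 0,"rz": 0,"jaw": -0.53},{"dx": -0.19,"dy": 0.01,"dz": 0,"rx": 0,"ry": 0,"rz": 0,"jaw": -0.53},{"dx": -0.225,"dy": 0.01,"dz": 0,"rx": 0,"ry": 0,"rz": 0,"jaw": -0.53},{"dx": -0.26,"dy": 0.01,"dz": 0,"rx": 0,"ry": 0,"rz": 0,"jaw": -0.53},{"dx": -0.29,"dy": 0.01,"dz": 0,"rx": 0,"ry": 0,"rz": 0,"jaw": -0.53},{"dx": -0.31,"dy": 0.01,"dz": 0,"rx": 0,"ry": 0,"rz": 0,"jaw": -0.53}]'

```text
clock: 12.9
eef_pos: [0.4989, 0.05, 0.0373]
orientation: [[-0.989, -0.149, -0.015], [-0.149, 0.989, -0.001], [0.015, 0.001, -1.0]]
contact_force: [-35.1, 9.5, 37.1]
opening: 0.0199
```

Request:
carry_out --steps '[{"dx": 0,"dy": 0,"dz": 0,"rx": 0,"ry": 0,"rz": 0,"jaw": -0.53},{"dx": 0.05,"dy": 0,"dz": 0,"rx": 0,"ry": 0,"rz": 0,"jaw": -0.53},{"dx": 0.1,"dy": 0,"dz": 0,"rx": 0,"ry": 0,"rz": 0,"jaw": -0.53},{"dx": 0.15,"dy": 0,"dz": 0,"rx": 0,"ry": 0,"rz": 0,"jaw": -0.53},{"dx": 0.2,"dy": 0,"dz": 0,"rx": 0,"ry": 0,"rz": 0,"jaw": -0.53},{"dx": 0.28,"dy": 0,"dz": 0,"rx": 0,"ry": 0,"rz": 0,"jaw": -0.53},{"dx": 0.36,"dy": 0,"dz": 0,"rx": 0,"ry": 0,"rz": 0,"jaw": -0.53},{"dx": 0.42,"dy": 0,"dz": 0,"rx": 0,"ry": 0,"rz": 0,"jaw": -0.53},{"dx": 0.45,"dy": 0,"dz": 0,"rx": 0,"ry": 0,"rz": 0,"jaw": -0.53},{"dx": 0.45,"dy": 0,"dz": 0,"rx": 0,"ry": 0,"rz": 0,"jaw": -0.53}]'

```text
clock: 14.15
eef_pos: [0.4098, 0.0367, 0.0388]
orientation: [[-0.989, -0.15, -0.014], [-0.15, 0.989, -0.001], [0.014, 0.001, -1.0]]
contact_force: [0.9, 0.3, -0.5]
opening: 0.02
```

```bash
python3 - <<'E'
from h import *
s=st(); im=ctrl.snapshot("top")
b=blobs(im,(0,0,150),(180,50,255),(225,190,265,260),30)
print(b,[rack(ray("top",x[0],.07)) for x in b])
cv2.imwrite("pics/t8.png",cv2.resize(im[140:265,110:430,::-1],None,fx=2.5,fy=2.5,interpolation=cv2.INTER_CUBIC))
E
```

```text
14.15 [0.4098 0.0367 0.0388] [[-0.989, -0.15, -0.014], [-0.15, 0.989, -0.001], [0.014, 0.001, -1.0]] F [ 0.9  0.3 -0.5] open 0.02 0.022 rack [-0.0929  0.0359]
[(array([242.3, 210.2]), [233, 201, 20, 20, 319])] [array([0.0298, 0.0366])]
```

View pics/t8.png

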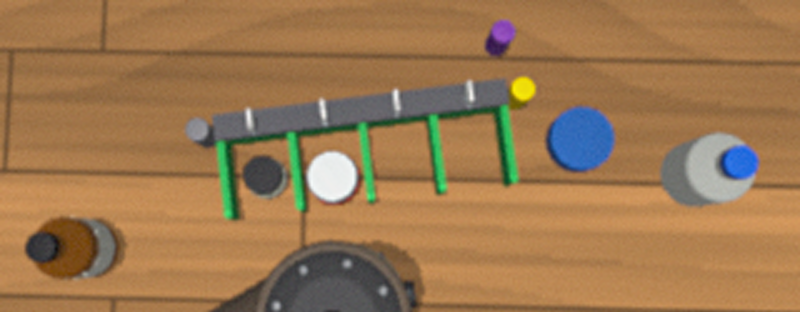

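The tin is inside the third gap at about (29.8, 36.6) mm, the neighbours look unmoved and the hand is back. The last push ended with about 52 N on the tool, probably the finger linkage meeting the divider tops, so I won't push there again without checking the depth independently.

```bash
python3 - <<'E'
from h import *
im=ctrl.snapshot("top"); im0=cv2.imread("pics/top.png")[:,:,::-1].copy()
# divider front ends (top edge z=.06): lowest green pixel per divider
m=cv2.inRange(cv2.cvtColor(im0,cv2.COLOR_RGB2HSV),(45,100,60),(80,255,255))
for a,b in((196,208),(223,234),(251,262),(280,290),(307,318)):
    v,u=np.where(m[190:232,a:b]); v+=190;u+=a; k=v.max(); print((u[v==k].mean(),k+.5),rack(ray("top",(u[v==k].mean(),k+.5),.06)))
for n,lo,hi,roi,z in(("black lid",(0,0,0),(180,120,60),(203,200,226,222),.056),("blue tin",(100,120,60),(125,255,255),(325,175,360,215),.034),("blue cap",(100,120,60),(125,255,255),(385,190,420,220),.15),("beer",(0,0,0),(180,255,45),(115,230,135,250),.17),("tin",(0,0,150),(180,50,255),(225,190,265,260),.07)):
    print(n,[[rack(ray("top",x[0],z)) for x in blobs(i,lo,hi,roi,20)] for i in(im0,im)])
sc=ctrl.snapshot("scene")
cv2.imwrite("pics/s9.png",cv2.resize(sc[90:290,150:350,::-1],None,fx=3,fy=3))
print("tin top centre predicted in crop for x=.030,.024", [((proj("scene",np.r_[np.array([.507,.015])+x*RX+.0366*RY,.07])-[150,90])*3).round(0) for x in(.03,.024)])
E
```

```text
(np.float64(201.5), np.float64(227.5)) [0.0008 0.1434]
(np.float64(230.5), np.float64(224.5)) [-0.0011  0.0706]
(np.float64(258.0), np.float64(220.5)) [-0.      0.0013]
(np.float64(286.0), np.float64(216.5)) [ 0.0008 -0.0693]
(np.float64(312.5), np.float64(213.5)) [-0.0003 -0.1357]
black lid [[], []]
blue tin [[array([ 0.0379, -0.2205])], [array([ 0.0378, -0.2208])]]
blue cap [[array([-0.0119, -0.3349])], [array([-0.0117, -0.335 ])]]
beer [[], []]
tin [[array([-0.0522,  0.0326])], [array([0.0298, 0.0366])]]
tin top centre predicted in crop for x=.030,.024 [array([339., 262.]), array([333., 260.])]
```

View pics/s9.png

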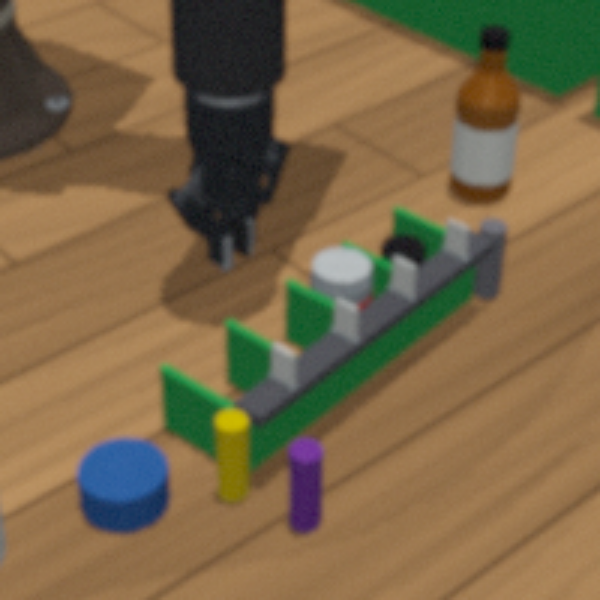

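The divider front ends measure at 0 ± 1 mm. The tin reads about 30 mm deep from the top view, and its lid at (342,266) in the scene crop agrees with 30–33 mm. It stands upright and the hand is clear, so I'm handing in.

```bash
python3 -c "
from rig import ctrl
print(ctrl.finish_job())"
```

```text
the job is handed in; nothing more can be done
None
```

I flicked tags one, two and three from the yellow-post end with the shut fingertips. I then pushed the tin along the table into the third gap with the fingers 20 mm apart, backed the hand off and handed the job in at about 14 s. No verdict was reported.

**Last checks:**
- **Tin:** it stands upright at rack x ≈ 30 mm (24 to 62 needed), y ≈ 36.6 mm (26 to 46 needed). The scene view gave 30–33 mm depth, and the divider fronts measured 0 ± 1 mm.
- **Tags:** all four were upright at the end. I saw tag two lean under the finger. Tags one and three I infer from the fingertip passing through them, and the path stopped short of tag four.
- **Other objects:** the flat tin and milk bottle moved less than 1 mm by measurement. My colour masks found nothing for the jar and beer bottle, so those I only judged by eye, and they look unmoved.
- **Hand:** clear of everything, force about 1 N or less.

**Force at the end of the push:** the wrist read about 52 N (35 N back, 37 N up). The fingers stopped about 3 mm short of their target. The cause is probably the gripper linkage meeting the rounded divider tops rather than the tin. It is well under the 120 N wrist limit. I could not confirm that each contact stayed under the 40 N body limit or that the tin saw less than 20 N.

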